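# Snap the long mould into the dough press

## Task

Fit the long mould, the one with the oblong body, into the well of the dough press: set it over the well the same way round as the well, and push it straight down past the spring catch until it is fully home and the catch has clicked back over its edge. Then let go of it.

Things in the scene. Friction and masses are not known exactly. Their poses are not given: they have to be found in the camera images.
- long_mould: White block on the table, 100 mm long (x), 50 wide (y), 55 high, about 0.3 kg; on top in the middle a steel handle rib 36 mm long (x), 22 thick (y), 40 high: grip it across the 22. Fits either way round (half a turn). Origin: centre of the underside, z up. Two other white moulds with the same rib do not fit: one round, 80 mm across, one square, 74 mm.
- well (a point): Centre of the press's well floor, 35 mm above the table; z up, x along the well towards the catch. The well is 120 mm (x) by 72 (y): 10 mm to spare all round the mould. Its mouth flares at 45 degrees, 12 mm wider each side at the deck's top, 50 mm above this point. The home mould rests on this floor, its block 5 mm proud of the deck.
- press: The steel dough press, fixed. Origin: under the well's centre, on the table; axes as the well's. Deck 236 mm (x) by 180 (y), top at 85 mm. A white drive housing, 110 mm high, stands against the deck's -y side, from y = -90 to -175 mm. The catch and its guides stand on the +x end of the deck, up to 138 mm above the table.
- catch (a joint): Steel tongue, 20 mm wide, sliding along the well's x. 0 = sprung out, tip 34 mm from the well's centre; + = pushed back, at most 30 mm. Flat underside 58 mm above the well floor; above it a ramp rising 45 mm and 29 mm back. A mould pushed down on the ramp drives it back about 16 mm (5 to 15 N downward, its weight included); it springs out over the home block. Spring 2.5 N + 120 N/m.
There are look-alikes about, which are no part of the job. Leave any turquoise or yellow look-alike of the long_mould alone.

How it is judged:
By the outcome, as a careful person would: the job done as asked, in the order asked, and still so for the second after the job is handed in, with the robot touching nothing.
It also fails if it takes over 38 s, if anything falls off the work surface, if the arm or the gripper's body presses on something with over 40 N, if the wrist force passes 120 N, or if a joint passes its speed limit or range.

## Robot

A 6-joint arm with a two-finger parallel gripper is mounted at the origin on the work surface. World frame = base frame: x ahead of the robot, y to its left, z up, the work surface at z = 0. Lengths are in m, angles in rad, forces in N, time in s.
With the tool pointing down it reaches from about 0.4 to 0.925 m from the base axis. Payload 3.4 kg.
Tool frame: the origin (TCP) lies midway between the tips of the shut fingers; the grasp point (between the pads) lies 19 mm behind it; z points along the fingers, y is the direction in which the jaws open and shut (so a half turn about z gives the same grasp; the last joint's range is limited). The gripper opens to 85 mm and grips with 20 to 120 N. Pads are 22 mm wide; open, the fingers measure 114 mm over their backs; the gripper's body (76 mm by 85 mm) begins 54 mm behind the grasp point. The pads swing forward as they close: fully open they stand 13 mm farther back than shut.
Start: joints at [1.252, 0.307, 1.506, -0, 1.328, -0.073], TCP at [0.139, 0.558, 0.231] pointing down, gripper open.
Joint ranges: [-3.12, 3.12], [-1.05, 2.28], [0.14, 2.33], [-1.42, 4.57], [0.1, 2.73], [-2.68, 2.68]. Speed limits (rad/s): [2.57, 2.57, 3.14, 3.14, 3.14, 3.14].

## Interface

Orientations are given as [roll, pitch, yaw] about the fixed x, y, z axes, in that order (R = Rz(yaw) Ry(pitch) Rx(roll)).
In Python, from rig import manip gives the robot as it stands.
- The arm moves only by the tool play_rows, never from a script. Its argument "plan" is a list of rows, each an object of numbers: "rx", "ry", "rz": the turn, a rotation vector about the tool's x, y, z in degrees; "dx", "dy", "dz": the shift along the tool's x, y, z in m; "gripper": the opening, from 0 (shut) to 1 (fully open). In form: [{"rx": .., "ry": .., "rz": .., "dx": .., "dy": .., "dz": .., "gripper": ..}, ...]. A call has 1 to 8 rows; each row shifts and turns the commanded pose from where the row before left it, along the tool's axes as they then stand; what a row does not reach is not made up. A row lasts 1/10 s, in which the tool goes at most 50 mm and 8.59 degrees, less where a joint would pass 70% of its speed; a pose out of reach is approached as far as the arm can. A call with a gripper value outside its range is refused whole. The fingers move at their own pace and stop on an object; "grip_force" is the grip in N (left out, the last holds). Time passes only in rows, so rows that do not move let the fingers close. It gives the time, the measured TCP pose, the force and the opening at its end, in the units of the state.
- manip.sense(): the state, without advancing time (a new reading comes with each control period).
- manip.snapshot(name): name is "scene" or "top"; returns a dict with "pixels" (400x640x3 uint8, red, green, blue), "range_z" (400x640 float32, m along the optical axis (not along the pixel's ray), 0 where there is no reading), "intrinsics" (3x3 intrinsics, pixels), "extrinsics" (4x4, takes a point from world to camera coordinates). Camera axes: x right, y down, z forward; pixel columns grow to the right and rows downward; lengths in m; the calibration is good to about 2 mm. A picture is of the moment at which its call begins.
- manip.finish_job(): hands the job in, once; it reports no verdict.
The state is a dict: "clock": time; "joint_pos": joint angles; "joint_velocities": joint speeds; "joint_torque": joint torques, N m; "position": TCP position; "ee_rot": TCP orientation; "wrist_force": force on the tool from outside, world axes, zero at the start; "ft_torque": the same for the moment, N m; "finger_gap": finger opening in m.
Only numpy, scipy, OpenCV 4.12 (cv2) and the standard library are available. Lean on these libraries where they do the work, as an engineer would, in place of code of your own. Each camera call takes 0.05 s, during which the arm holds its last target.

## Working session

There is one attempt and no reset: what is moved stays moved. The work goes in short steps, Python scripts to look and compute and a tool call to move; the robot and the scene stay as the last step left them, time stands still between calls to the robot, and variables do not carry over. Pictures are saved under pics/ and viewed, and the job is handed in when it is done.

Besides the shell and the picture viewer there is one more tool, called after "Call:" as name([rows], argument=value, ...), one row to a line, values as JSON. play_rows: Moves the arm, as the interface text tells. Its arguments: {"type":"object","properties":{"plan":{"type":"array","items":{"type":"object","properties":{"rx":{"type":"number"},"ry":{"type":"number"},"rz":{"type":"number"},"dx":{"type":"number"},"dy":{"type":"number"},"dz":{"type":"number"},"gripper":{"type":"number"}}}},"grip_force":{"type":"number"}},"required":["plan"]}

```bash
mkdir -p pics; ls; cat > h.py <<'E'
import numpy as np, cv2
from rig import manip
def snap(n,save):
    s=manip.snapshot(n); cv2.imwrite(f'pics/{save}.png',cv2.cvtColor(s['pixels'],cv2.COLOR_RGB2BGR)); np.savez(f'{save}.npz',**s); return s
def pts(s):
    z=s['range_z'];K=s['intrinsics'];v,u=np.indices(z.shape)
    p=np.stack([(u-K[0,2])/K[0,0]*z,(v-K[1,2])/K[1,1]*z,z],-1)
    E=s['extrinsics']; w=(p-E[:3,3])@E[:3,:3]; w[z==0]=np.nan; return w
E
python3 - <<'E'
from h import *
print(manip.sense())
for n in('scene','top'):
    s=snap(n,n+'0'); print(s['intrinsics'],s['extrinsics'])
E
```

```text
pics
{'clock': 0.0, 'joint_pos': array([ 1.25248942e+00,  3.07563567e-01,  1.50768451e+00,  1.90566911e-05,
        1.32841347e+00, -7.34556113e-02]), 'joint_velocities': array([-2.38211378e-03,  8.63342390e-04,  1.60908126e-03, -7.13248360e-04,
       -3.54319944e-05,  1.18779037e-04]), 'joint_torque': array([-1.27340678e-03, -4.57557607e+01, -2.51909512e+01, -2.83061781e-04,
        1.31937914e-02,  2.32480275e-06]), 'position': array([0.13915659, 0.55717577, 0.23038226]), 'ee_rot': array([-3.13953070e+00, -1.70275152e-04,  2.89673658e+00]), 'wrist_force': array([-0.51622415,  0.00996754,  0.14209165]), 'ft_torque': array([-0.02589773, -0.00394863, -0.03866924]), 'finger_gap': 0.08516796386356555}
[[494.90191922   0.         325.54935079]
 [  0.         494.90191922 196.49983477]
 [  0.           0.           1.        ]] [[ 0.78889598  0.61449596  0.00615196 -0.45604211]
 [ 0.44475306 -0.56401283 -0.69576163 -0.13186442]
 [-0.42407292  0.55161966 -0.71824642  1.27935252]
 [ 0.          0.          0.          1.        ]]
[[449.68658104   0.         318.59640002]
 [  0.         449.68658104 196.29623114]
 [  0.           0.           1.        ]] [[ 0.01054273 -0.9999265  -0.00598687  0.06324487]
 [-0.98850679 -0.00951898 -0.1508765   0.55504061]
 [ 0.15080842  0.00750871 -0.98853449  0.81859711]
 [ 0.          0.          0.          1.        ]]
```

View pics/scene0.png

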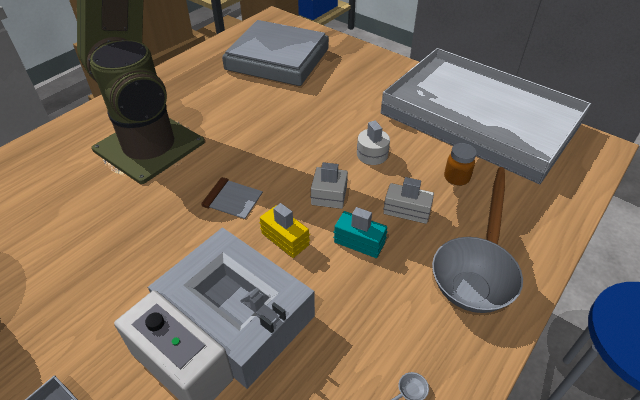

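View pics/top0.png

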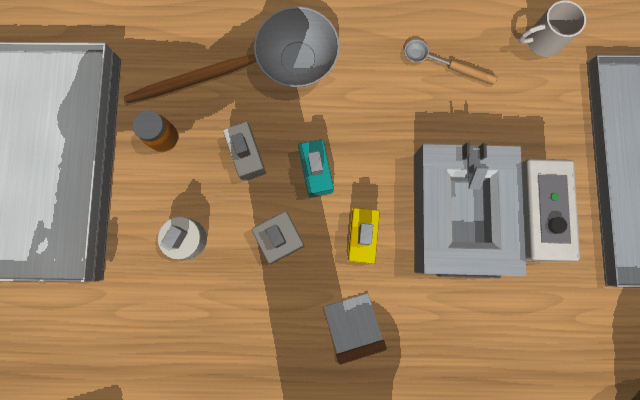

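Top view candidates: the white oblong at (245,150), white square (278,237), white round (182,238), turquoise (316,167) and yellow (364,236). The white oblong fits the description. I'll check it with a close crop and measurements.

```bash
python3 - <<'E'
from h import *
im=cv2.imread('pics/top0.png'); 
a=cv2.resize(im[105:275,130:350],None,fx=2.6,fy=2.6,interpolation=2); b=cv2.resize(im[130:290,400:540],None,fx=2.76,fy=2.76,interpolation=2)[:442]
cv2.imwrite('pics/c1.png',a);cv2.imwrite('pics/c2.png',b)
s=np.load('top0.npz');w=pts(s)
def rect(mask,nm):
    q=w[mask][:,:2].astype(np.float32); print(nm,len(q),w[mask][:,2].mean(),cv2.minAreaRect(q*1000))
v,u=np.indices(w.shape[:2])
def reg(u0,u1,v0,v1): return (u>u0)&(u<u1)&(v>v0)&(v<v1)
for nm,r in dict(white=(215,275,110,190),teal=(290,345,125,205),sq=(245,310,205,270)).items():
    m=reg(*r); z=w[...,2]
    rect(m&(z>.046)&(z<.062),nm+' block'); rect(m&(z>.085)&(z<.105),nm+' rib'); print(np.nanmax(z[m]))
m=reg(400,590,130,290); z=w[...,2]
rect(m&(z>.08)&(z<.09),'deck'); rect(m&(z>.03)&(z<.04)&reg(430,510,170,265),'floor'); rect(m&(z>.115)&(z<.15),'catch')
rect(reg(520,590,150,270)&(z>.1)&(z<.12),'housing')
rect(m&(z>.03)&(z<.078)&reg(430,515,160,265),'well')
q=w[m&(z>.09)&reg(440,520,130,200)];print(q[:,:].min(0),q.max(0))
E
```

```text
white block 1024 0.05462166555673635 ((643.857177734375, 216.27430725097656), (100.48279571533203, 49.99639129638672), 20.407556533813477)
white rib 249 0.0942771929894972 ((643.3269653320312, 215.86048889160156), (36.65434265136719, 22.18345069885254), 20.27046012878418)
0.09856324000581859
teal block 1068 0.05455548813795014 ((611.3447265625, 75.78515625), (100.49028778076172, 50.00913619995117), 12.22704029083252)
teal rib 242 0.09443702099857991 ((611.1170654296875, 75.72482299804688), (35.9536247253418, 21.96944808959961), 11.707761764526367)
0.0978092267118476
sq block 1288 0.054529620666157685 ((475.52362060546875, 146.07049560546875), (74.24114990234375, 73.97067260742188), 28.49626350402832)
sq rib 257 0.09430943750672764 ((475.28204345703125, 145.96826171875), (35.85429000854492, 21.986942291259766), 28.82233238220215)
0.09829800329293811
deck 9103 0.0845729690673718 ((528.732666015625, -217.24632263183594), (194.4817352294922, 236.59226989746094), 89.24609375)
floor 1903 0.034828318211791574 ((529.788330078125, -216.716064453125), (62.70228576660156, 118.32594299316406), 89.32539367675781)
catch 484 0.12460684492550063 ((566.0813598632812, -281.83349609375), (225.293701171875, 88.19876861572266), 49.8450927734375)
housing 4788 0.11001559669892466 ((526.6723022460938, -342.5635681152344), (86.53218078613281, 179.86508178710938), 89.42210388183594)
well 2997 0.046619365960970494 ((529.2754516601562, -211.3734130859375), (87.58586883544922, 138.36256408691406), 88.63520050048828)
[ 0.56238597 -0.23034238  0.09041234] [ 0.64393383 -0.1931195   0.14068901]
```

View pics/c1.png

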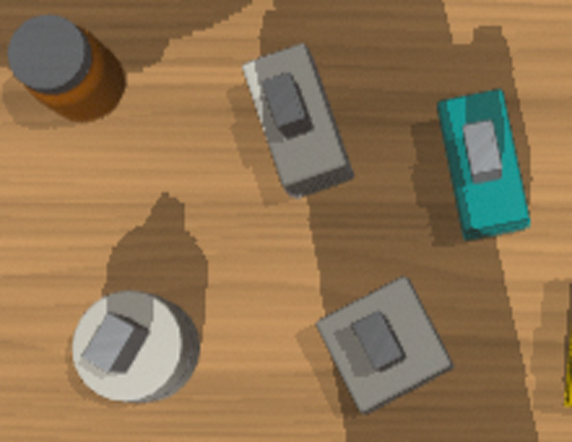

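View pics/c2.png

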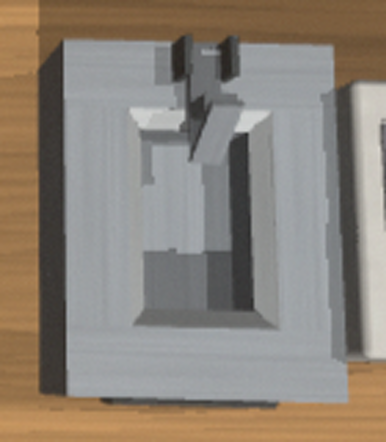

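The crop shows the white oblong with an upright steel rib at top (241,146). It measures 100 x 50 mm, so the choice is right. The press's catch is on the world +x end. Next I'll refine the press pose and cross-check it with the scene camera.

```bash
cat >> h.py <<'E'
from scipy.spatial.transform import Rotation as R
def move(target,yaw_deg):
    "delta in current tool axes (full translation) and rz"
    s=manip.sense(); r=R.from_euler('xyz',s['ee_rot']); t=R.from_euler('xyz',[np.pi,0,np.radians(yaw_deg)])
    print('pos',s['position'].round(4),'rpy',np.degrees(s['ee_rot']).round(2),'gap',round(float(s['finger_gap']),4),'F',s['wrist_force'].round(2),'t',round(s['clock'],2))
    print('tool delta mm',(r.inv().apply(np.array(target)-s['position'])*1000).round(1),'rotvec deg',np.degrees((r.inv()*t).as_rotvec()).round(2))
E
python3 - <<'E'
from h import *
for n in ('top0','scene0'):
    w=pts(np.load(n+'.npz')); x,y,z=w[...,0],w[...,1],w[...,2]
    m=(abs(x-.529)<.16)&(y>-.306)&(y<-.09)&(abs(z-.085)<.004)
    mm=cv2.morphologyEx(m.astype(np.uint8),cv2.MORPH_OPEN,np.ones((3,3)))>0
    r=cv2.minAreaRect((w[mm][:,:2]*1000).astype(np.float32)); print(n,'deck',r)
    # well inner edges at deck level: flare top 144x96
    for nm,ax,lo,hi in(('x',0,.4,.66),('y',1,-.32,-.1)):
        o=1-ax; c=(.529,-.211)
        q=w[mm]; q=q[abs(q[:,o]-c[o])<.03] if ax==1 else q[(abs(q[:,o]-c[o])<.04)&(abs(q[:,o]-c[o])>.015)]
        v=np.sort(q[:,ax]); d=np.diff(v);i=d.argmax();print(nm,v[0],v[i],v[i+1],v[-1],'hole mid',(v[i]+v[i+1])/2)
    mm=(abs(x-.529)<.09)&(y<-.27)&(y>-.42)&(abs(z-.11)<.004)
    print('housing',cv2.minAreaRect((w[mm][:,:2]*1000).astype(np.float32)))
    mm=(abs(x-.529)<.07)&(abs(y+.211)<.05)&(abs(z-.035)<.004); q=w[mm]; print('floor',q.min(0),q.max(0))
    mm=(x-.644)**2+(y-.216)**2<.065**2
    for a,b in((.05,.059),(.09,.1)):
        k=mm&(z>a)&(z<b); print('mould',cv2.minAreaRect((w[k][:,:2]*1000).astype(np.float32)),np.median(z[k]))
move([.6435,.216,.16],200.4)
E
```

```text
top0 deck ((528.87158203125, -211.18934631347656), (181.9337921142578, 236.64630126953125), 89.18396759033203)
x 0.41013557320523625 0.46081943827889116 0.5961379657124938 0.6469565609992382 hole mid 0.5284787019956925
y -0.3018533413919059 -0.2537022876185288 -0.16609894681935258 -0.11998273161973545 hole mid -0.2099006172189407
housing ((527.5291748046875, -342.1801452636719), (84.68768310546875, 176.78114318847656), 89.18597412109375)
floor [ 0.47054756 -0.24856351  0.03105585] [ 0.58871395 -0.18477041  0.03893033]
mould ((644.0447998046875, 216.24874877929688), (100.17601013183594, 49.87982177734375), 20.569652557373047) 0.05471391408506958
mould ((643.3270263671875, 215.86033630371094), (36.6542854309082, 22.183481216430664), 20.26980209350586) 0.09458489188810824
scene0 deck ((527.92431640625, -211.03475952148438), (181.3632354736328, 238.86309814453125), 89.07259368896484)
x 0.40894219922362357 0.46007654586826574 0.596448769990298 0.6471739827885622 hole mid 0.5282626579292818
y -0.2970477959486907 -0.2552585088857289 -0.16711537249818906 -0.12044782152793093 hole mid -0.21118694069195898
housing ((527.58154296875, -344.62286376953125), (84.00607299804688, 177.79483032226562), 89.3271484375)
floor [ 0.46529284 -0.23523461  0.03107027] [ 0.56909544 -0.1739605   0.03890901]
mould ((643.8365478515625, 214.55223083496094), (99.15982055664062, 53.198429107666016), 20.693811416625977) 0.05363307457579761
mould ((643.48876953125, 215.46484375), (35.579429626464844, 24.50847816467285), 19.64889907836914) 0.09320067183512291
pos [0.1392 0.5573 0.2305] rpy [-1.7990e+02 -1.0000e-02  1.6597e+02] gap 0.0854 F [-0.81  0.32 -0.36] t 0.1
tool delta mm [-572.  -208.7   70.8] rotvec deg [ -0.1   -0.04 -34.43]
```

Call:
play_rows([
  {"dx": -0.044,"dy": -0.016,"dz": 0,"gripper": 1},
  {"dx": -0.044,"dy": -0.016,"dz": 0,"gripper": 1},
  {"dx": -0.044,"dy": -0.016,"dz": 0,"gripper": 1},
  {"dx": -0.044,"dy": -0.016,"dz": 0,"gripper": 1},
  {"dx": -0.044,"dy": -0.016,"dz": 0,"gripper": 1},
  {"dx": -0.044,"dy": -0.016,"dz": 0,"gripper": 1},
  {"dx": -0.044,"dy": -0.016,"dz": 0,"gripper": 1},
  {"dx": -0.044,"dy": -0.016,"dz": 0,"gripper": 1},
], grip_force=90)

```text
invalid input at $.plan[0]: expected keys rx, ry, rz, dx, dy, dz, gripper
```

Call:
play_rows([
  {"dx": -0.044,"dy": -0.016,"dz": 0.01,"gripper": 1},
  {"dx": -0.044,"dy": -0.016,"dz": 0.01,"gripper": 1},
  {"dx": -0.044,"dy": -0.016,"dz": 0.01,"gripper": 1},
  {"dx": -0.044,"dy": -0.016,"dz": 0.01,"gripper": 1},
  {"dx": -0.044,"dy": -0.016,"dz": 0.01,"rz": -8.5,"gripper": 1},
  {"rz": -8.5,"dz": 0.01,"gripper": 1},
  {"rz": -8.5,"dz": 0.01,"gripper": 1},
  {"rz": -8.5,"gripper": 1},
])

```text
invalid input at $.plan[0]: expected keys rx, ry, rz, dx, dy, dz, gripper
```

```bash
python3 - <<'E'
from h import *
move([.6438,.216,.063],200.4)
E
```

```text
pos [0.1392 0.5573 0.2305] rpy [-1.7990e+02 -1.0000e-02  1.6597e+02] gap 0.0854 F [-0.81  0.32 -0.36] t 0.1
tool delta mm [-572.3 -208.5  167.8] rotvec deg [ -0.1   -0.04 -34.43]
```

All keys are required.

Call:
play_rows([
  {"rx": 0,"ry": 0,"rz": 0,"dx": -0.044,"dy": -0.016,"dz": 0,"gripper": 1},
  {"rx": 0,"ry": 0,"rz": 0,"dx": -0.044,"dy": -0.016,"dz": 0,"gripper": 1},
  {"rx": 0,"ry": 0,"rz": 0,"dx": -0.044,"dy": -0.016,"dz": 0,"gripper": 1},
  {"rx": 0,"ry": 0,"rz": 0,"dx": -0.044,"dy": -0.016,"dz": 0,"gripper": 1},
  {"rx": 0,"ry": 0,"rz": 0,"dx": -0.044,"dy": -0.016,"dz": 0,"gripper": 1},
  {"rx": 0,"ry": 0,"rz": 0,"dx": -0.044,"dy": -0.016,"dz": 0,"gripper": 1},
  {"rx": 0,"ry": 0,"rz": 0,"dx": -0.044,"dy": -0.016,"dz": 0,"gripper": 1},
  {"rx": 0,"ry": 0,"rz": 0,"dx": -0.044,"dy": -0.016,"dz": 0,"gripper": 1},
], grip_force=90)

```text
clock: 0.9
position: [0.451, 0.3469, 0.2309]
ee_rot: [-3.141, -0.001, 2.897]
wrist_force: [0.2, 1.4, 0.8]
finger_gap: 0.0851
```

```bash
python3 - <<'E'
from h import *
move([.6438,.216,.16],200.4)
E
```

```text
pos [0.451  0.3469 0.2309] rpy [-1.7997e+02 -3.0000e-02  1.6597e+02] gap 0.0851 F [0.17 1.42 0.84] t 0.9
tool delta mm [-218.8  -80.2   70.9] rotvec deg [-1.000e-02 -4.000e-02 -3.443e+01]
```

Call:
play_rows([
  {"rx": 0,"ry": 0,"rz": 0,"dx": -0.044,"dy": -0.016,"dz": 0.01,"gripper": 1},
  {"rx": 0,"ry": 0,"rz": 0,"dx": -0.044,"dy": -0.016,"dz": 0.01,"gripper": 1},
  {"rx": 0,"ry": 0,"rz": 0,"dx": -0.044,"dy": -0.016,"dz": 0.01,"gripper": 1},
  {"rx": 0,"ry": 0,"rz": 0,"dx": -0.044,"dy": -0.016,"dz": 0.01,"gripper": 1},
  {"rx": 0,"ry": 0,"rz": -8.5,"dx": -0.044,"dy": -0.016,"dz": 0.01,"gripper": 1},
  {"rx": 0,"ry": 0,"rz": -8.5,"dx": 0,"dy": 0,"dz": 0.01,"gripper": 1},
  {"rx": 0,"ry": 0,"rz": -8.5,"dx": 0,"dy": 0,"dz": 0.01,"gripper": 1},
  {"rx": 0,"ry": 0,"rz": -8.5,"dx": 0,"dy": 0,"dz": 0,"gripper": 1},
])

```text
clock: 1.7
position: [0.6428, 0.2162, 0.1583]
ee_rot: [3.141, -0.005, -2.788]
wrist_force: [-0.2, -0.1, 0.1]
finger_gap: 0.0854
```

```bash
python3 - <<'E'
from h import *
move([.6438,.216,.063],200.4)
E
```

```text
pos [0.6428 0.2162 0.1583] rpy [ 179.97   -0.3  -159.75] gap 0.0854 F [-0.23 -0.09  0.06] t 1.7
tool delta mm [-1.3 -0.6 95.3] rotvec deg [ 0.03 -0.3  -0.15]
```

Call:
play_rows([
  {"rx": 0,"ry": 0,"rz": -0.15,"dx": -0.001,"dy": 0,"dz": 0.03,"gripper": 1},
  {"rx": 0,"ry": 0,"rz": 0,"dx": 0,"dy": 0,"dz": 0.03,"gripper": 1},
  {"rx": 0,"ry": 0,"rz": 0,"dx": 0,"dy": 0,"dz": 0.02,"gripper": 1},
  {"rx": 0,"ry": 0,"rz": 0,"dx": 0,"dy": 0,"dz": 0.013,"gripper": 1},
  {"rx": 0,"ry": 0,"rz": 0,"dx": 0,"dy": 0,"dz": 0,"gripper": 1},
  {"rx": 0,"ry": 0,"rz": 0,"dx": 0,"dy": 0,"dz": 0,"gripper": 1},
])

```text
clock: 2.3
position: [0.6452, 0.2179, 0.0685]
ee_rot: [-3.142, 0.0, -2.79]
wrist_force: [-0.4, -0.3, 0.2]
finger_gap: 0.0856
```

```bash
python3 - <<'E'
from h import *
move([.6438,.216,.063],200.4)
s=snap('scene','s1'); im=cv2.imread('pics/s1.png'); cv2.imwrite('pics/s1c.png',cv2.resize(im[60:260,280:480],None,fx=2.8,fy=2.8,interpolation=2))
E
```

```text
pos [0.6452 0.2179 0.0685] rpy [-1.8000e+02  2.0000e-02 -1.5987e+02] gap 0.0856 F [-0.43 -0.31  0.24] t 2.3
tool delta mm [ 2.  -1.3  5.5] rotvec deg [-0.    0.02 -0.27]
```

View pics/s1c.png

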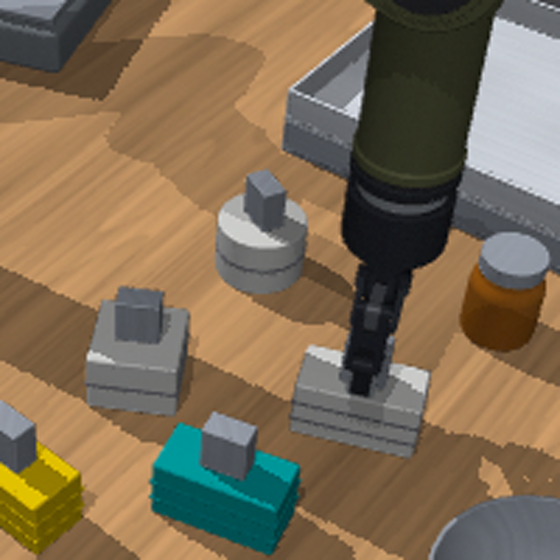

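The fingers straddle the white oblong's rib, at crop (362,350). I'll make a small correction and close.

Call:
play_rows([
  {"rx": 0,"ry": 0,"rz": -0.3,"dx": 0.002,"dy": -0.0013,"dz": 0.005,"gripper": 1},
  {"rx": 0,"ry": 0,"rz": 0,"dx": 0,"dy": 0,"dz": 0,"gripper": 1},
  {"rx": 0,"ry": 0,"rz": 0,"dx": 0,"dy": 0,"dz": 0,"gripper": 0},
  {"rx": 0,"ry": 0,"rz": 0,"dx": 0,"dy": 0,"dz": 0,"gripper": 0},
  {"rx": 0,"ry": 0,"rz": 0,"dx": 0,"dy": 0,"dz": 0,"gripper": 0},
  {"rx": 0,"ry": 0,"rz": 0,"dx": 0,"dy": 0,"dz": 0,"gripper": 0},
  {"rx": 0,"ry": 0,"rz": 0,"dx": 0,"dy": 0,"dz": 0,"gripper": 0},
  {"rx": 0,"ry": 0,"rz": 0,"dx": 0,"dy": 0,"dz": 0,"gripper": 0},
], grip_force=90)

```text
clock: 3.15
position: [0.6438, 0.216, 0.0637]
ee_rot: [-3.141, 0.001, -2.785]
wrist_force: [1.2, -0.5, 2.4]
finger_gap: 0.0209
```

```bash
python3 - <<'E'
from h import *
move([.6438,.216,.063],200.4)
E
```

```text
pos [0.6438 0.216  0.0637] rpy [-1.7999e+02  5.0000e-02 -1.5957e+02] gap 0.0209 F [ 1.18 -0.49  2.36] t 3.15
tool delta mm [0.  0.1 0.7] rotvec deg [-0.01  0.05  0.03]
```

Call:
play_rows([
  {"rx": 0,"ry": 0,"rz": 0,"dx": 0,"dy": 0,"dz": -0.02,"gripper": 0},
  {"rx": 0,"ry": 0,"rz": 0,"dx": 0,"dy": 0,"dz": -0.04,"gripper": 0},
  {"rx": 0,"ry": 0,"rz": 0,"dx": 0,"dy": 0,"dz": -0.045,"gripper": 0},
  {"rx": 0,"ry": 0,"rz": 0,"dx": 0,"dy": 0,"dz": -0.045,"gripper": 0},
  {"rx": 0,"ry": 0,"rz": 7,"dx": 0,"dy": 0,"dz": -0.04,"gripper": 0},
  {"rx": 0,"ry": 0,"rz": 7,"dx": 0,"dy": 0,"dz": 0,"gripper": 0},
  {"rx": 0,"ry": 0,"rz": 7.2,"dx": 0,"dy": 0,"dz": 0,"gripper": 0},
])

```text
clock: 3.85
position: [0.6439, 0.216, 0.255]
ee_rot: [3.141, 0.003, 3.123]
wrist_force: [-0.4, -0.1, -4.0]
finger_gap: 0.0208
```

```bash
python3 - <<'E'
from h import *
move([.5287,-.2108,.25],179.2)
E
```

```text
pos [0.6439 0.216  0.255 ] rpy [1.7995e+02 1.6000e-01 1.7893e+02] gap 0.0208 F [-0.4  -0.14 -4.02] t 3.85
tool delta mm [ 107.2 -428.9    4.4] rotvec deg [ 0.05  0.16 -0.27]
```

Weight is on the wrist (-4 N), so the mould is held. Now I'll carry it over the well.

Call:
play_rows([
  {"rx": 0,"ry": 0,"rz": 0,"dx": 0.005,"dy": -0.02,"dz": 0,"gripper": 0},
  {"rx": 0,"ry": 0,"rz": 0,"dx": 0.011,"dy": -0.044,"dz": 0,"gripper": 0},
  {"rx": 0,"ry": 0,"rz": 0,"dx": 0.011,"dy": -0.044,"dz": 0,"gripper": 0},
  {"rx": 0,"ry": 0,"rz": 0,"dx": 0.011,"dy": -0.044,"dz": 0,"gripper": 0},
  {"rx": 0,"ry": 0,"rz": 0,"dx": 0.011,"dy": -0.044,"dz": 0,"gripper": 0},
  {"rx": 0,"ry": 0,"rz": 0,"dx": 0.011,"dy": -0.044,"dz": 0,"gripper": 0},
  {"rx": 0,"ry": 0,"rz": 0,"dx": 0.011,"dy": -0.044,"dz": 0,"gripper": 0},
  {"rx": 0,"ry": 0,"rz": 0,"dx": 0.011,"dy": -0.044,"dz": 0,"gripper": 0},
])

```text
clock: 4.65
position: [0.5548, -0.1131, 0.2524]
ee_rot: [3.142, -0.002, 3.13]
wrist_force: [0.4, 0.0, -2.2]
finger_gap: 0.0205
```

Call:
play_rows([
  {"rx": 0,"ry": 0,"rz": 0,"dx": 0.011,"dy": -0.044,"dz": 0,"gripper": 0},
  {"rx": 0,"ry": 0,"rz": 0,"dx": 0.01,"dy": -0.04,"dz": 0,"gripper": 0},
  {"rx": 0,"ry": 0,"rz": 0,"dx": 0.005,"dy": -0.017,"dz": 0,"gripper": 0},
  {"rx": 0,"ry": 0,"rz": 0,"dx": 0,"dy": 0,"dz": 0,"gripper": 0},
  {"rx": 0,"ry": 0,"rz": 0,"dx": 0,"dy": 0,"dz": 0,"gripper": 0},
])

```text
clock: 5.15
position: [0.5284, -0.2118, 0.2525]
ee_rot: [3.14, -0.002, 3.127]
wrist_force: [0.2, 0.1, -2.5]
finger_gap: 0.0208
```

```bash
python3 - <<'E'
from h import *
move([.5287,-.2108,.20],179.2)
s=snap('scene','s2'); s=snap('top','t2')
E
```

```text
pos [ 0.5284 -0.2118  0.2525] rpy [ 1.7992e+02 -1.0000e-01  1.7918e+02] gap 0.0208 F [ 0.16  0.14 -2.47] t 5.15
tool delta mm [-0.3  0.9 52.5] rotvec deg [ 0.08 -0.1  -0.02]
```

View pics/s2.png

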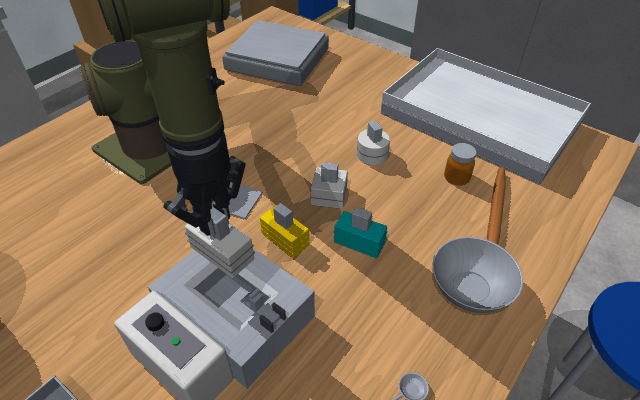

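View pics/t2.png

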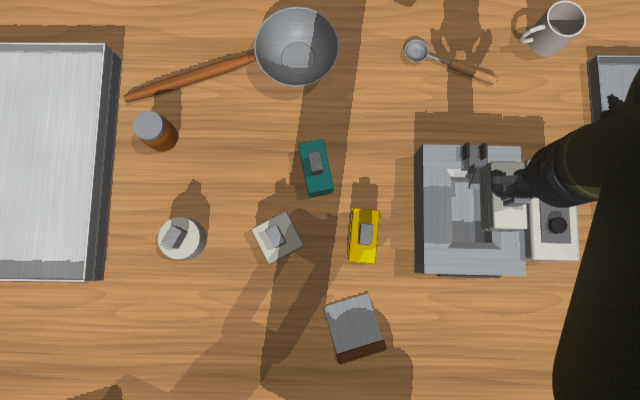

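The scene shows the mould held at (220,245), in front of and above the well at (225,285). Before descending I'll check its pose in the hand from depth.

```bash
python3 - <<'E'
from h import *
for n in('s2','t2'):
    w=pts(np.load(n+'.npz')); x,y,z=w[...,0],w[...,1],w[...,2]
    k=(abs(x-.5287)<.062)&(abs(y+.2108)<.036)&(z>.225)&(z<.252)
    q=w[k]; print(n,len(q),np.percentile(q[:,2],[5,50,95]),cv2.minAreaRect((q[:,:2]*1000).astype(np.float32)))
    q=q[abs(q[:,2]-np.median(q[:,2]))<.008]
    c=q.mean(0);_,_,V=np.linalg.svd(q-c); print('normal',V[2])
    k=(abs(x-.5287)<.07)&(abs(y+.2108)<.045)&(z>.17)&(z<.242); q=w[k]; print('below',q.min(0),q.max(0))
E
```

```text
s2 1345 [0.2271571  0.24229861 0.24485989] ((529.6840209960938, -212.84776306152344), (50.8914794921875, 100.76030731201172), 89.08106994628906)
normal [ 0.019932   -0.05010838  0.99854487]
below [ 0.47784601 -0.23861323  0.18884498] [ 0.58050069 -0.18674507  0.24199822]
t2 1584 [0.22757058 0.24326692 0.245479  ] ((529.1074829101562, -209.57418823242188), (51.406883239746094, 101.16865539550781), 88.9724349975586)
normal [-0.00239935 -0.04073531 -0.99916709]
below [ 0.47849843 -0.23495885  0.18938204] [ 0.57996709 -0.1835147   0.24199835]
```

The mould sits level, centred at (0.529, -0.211) with yaw about -1°. That's within 1 mm and a fraction of a degree of the well. Descending.

Call:
play_rows([
  {"rx": 0,"ry": 0,"rz": 0,"dx": 0,"dy": 0,"dz": 0.02,"gripper": 0},
  {"rx": 0,"ry": 0,"rz": 0,"dx": 0,"dy": 0,"dz": 0.02,"gripper": 0},
  {"rx": 0,"ry": 0,"rz": 0,"dx": 0,"dy": 0,"dz": 0.012,"gripper": 0},
  {"rx": 0,"ry": 0,"rz": 0,"dx": 0,"dy": 0,"dz": 0.008,"gripper": 0},
  {"rx": 0,"ry": 0,"rz": 0,"dx": 0,"dy": 0,"dz": 0.008,"gripper": 0},
  {"rx": 0,"ry": 0,"rz": 0,"dx": 0,"dy": 0,"dz": 0.008,"gripper": 0},
])

```text
clock: 5.85
position: [0.5298, -0.2116, 0.1777]
ee_rot: [-3.141, 0.0, 3.129]
wrist_force: [-3.7, 0.6, 3.3]
finger_gap: 0.0208
```

Call:
play_rows([
  {"rx": 0,"ry": 0,"rz": 0,"dx": 0,"dy": 0,"dz": 0.008,"gripper": 0},
  {"rx": 0,"ry": 0,"rz": 0,"dx": 0,"dy": 0,"dz": 0.008,"gripper": 0},
  {"rx": 0,"ry": 0,"rz": 0,"dx": 0,"dy": 0,"dz": 0.008,"gripper": 0},
])

```text
clock: 6.15
position: [0.5292, -0.2119, 0.1535]
ee_rot: [-3.141, -0.0, 3.128]
wrist_force: [-4.1, 0.2, -0.4]
finger_gap: 0.0208
```

```bash
python3 - <<'E'
from h import *
move([.529,-.211,.0985],179.2)
snap('scene','s3')
im=cv2.imread('pics/s3.png'); cv2.imwrite('pics/s3c.png',cv2.resize(im[180:370,120:330],None,fx=2.8,fy=2.8,interpolation=2))
E
```

```text
pos [ 0.5292 -0.2119  0.1535] rpy [-1.7996e+02 -1.0000e-02  1.7922e+02] gap 0.0208 F [-4.15  0.21 -0.39] t 6.15
tool delta mm [ 0.2  1.  55. ] rotvec deg [-0.04 -0.01  0.02]
```

View pics/s3c.png

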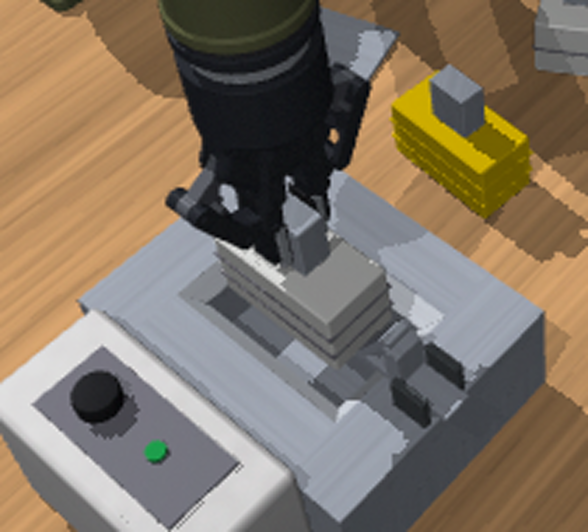

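The mould's end is against the catch at crop (405,345), and the catch is pushed back with low force. Continuing.

Call:
play_rows([
  {"rx": 0,"ry": 0,"rz": 0,"dx": 0,"dy": 0.001,"dz": 0.008,"gripper": 0},
  {"rx": 0,"ry": 0,"rz": 0,"dx": 0,"dy": 0,"dz": 0.008,"gripper": 0},
  {"rx": 0,"ry": 0,"rz": 0,"dx": 0,"dy": 0,"dz": 0.008,"gripper": 0},
  {"rx": 0,"ry": 0,"rz": 0,"dx": 0,"dy": 0,"dz": 0.008,"gripper": 0},
  {"rx": 0,"ry": 0,"rz": 0,"dx": 0,"dy": 0,"dz": 0.008,"gripper": 0},
  {"rx": 0,"ry": 0,"rz": 0,"dx": 0,"dy": 0,"dz": 0.006,"gripper": 0},
])

```text
clock: 6.8
position: [0.5293, -0.2105, 0.1063]
ee_rot: [3.141, -0.001, 3.128]
wrist_force: [-4.8, -0.2, -0.6]
finger_gap: 0.0212
```

Call:
play_rows([
  {"rx": 0,"ry": 0,"rz": 0,"dx": 0,"dy": 0,"dz": 0.004,"gripper": 0},
  {"rx": 0,"ry": 0,"rz": 0,"dx": 0,"dy": 0,"dz": 0.003,"gripper": 0},
  {"rx": 0,"ry": 0,"rz": 0,"dx": 0,"dy": 0,"dz": 0,"gripper": 0},
  {"rx": 0,"ry": 0,"rz": 0,"dx": 0,"dy": 0,"dz": 0,"gripper": 0},
])

```text
clock: 7.2
position: [0.53, -0.2105, 0.0996]
ee_rot: [3.141, 0.0, 3.128]
wrist_force: [-0.1, 0.8, -10.2]
finger_gap: 0.0211
```

```bash
python3 - <<'E'
from h import *
move([.529,-.211,.0985],179.2)
snap('scene','s4')
im=cv2.imread('pics/s4.png'); cv2.imwrite('pics/s4c.png',cv2.resize(im[180:370,120:330],None,fx=2.8,fy=2.8,interpolation=2))
E
```

```text
pos [ 0.53   -0.2105  0.0996] rpy [1.7998e+02 1.0000e-02 1.7922e+02] gap 0.0211 F [ -0.1    0.83 -10.17] t 7.2
tool delta mm [ 1.  -0.5  1.1] rotvec deg [0.02 0.01 0.02]
```

View pics/s4c.png

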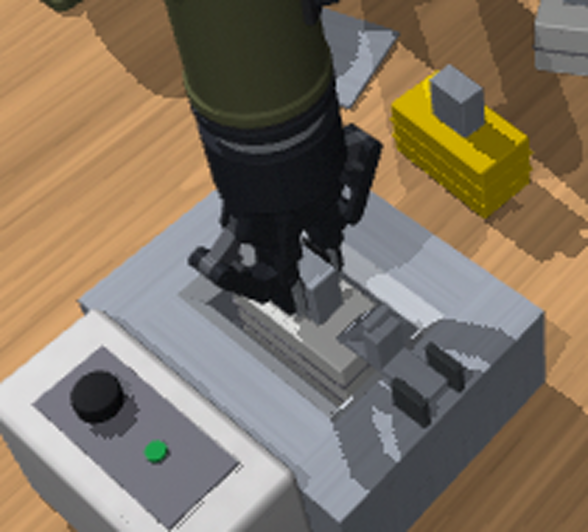

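The catch looks sprung out over the block's end (crop (375,340)) and the side force is gone. Measured height is about 1 mm above home, so I'll press gently further.

Call:
play_rows([
  {"rx": 0,"ry": 0,"rz": 0,"dx": 0,"dy": 0,"dz": 0.001,"gripper": 0},
  {"rx": 0,"ry": 0,"rz": 0,"dx": 0,"dy": 0,"dz": 0.001,"gripper": 0},
  {"rx": 0,"ry": 0,"rz": 0,"dx": 0,"dy": 0,"dz": 0,"gripper": 0},
])

```text
clock: 7.55
position: [0.5311, -0.2112, 0.0991]
ee_rot: [-3.14, 0.003, 3.128]
wrist_force: [0.1, -0.7, -4.4]
finger_gap: 0.0209
```

Call:
play_rows([
  {"rx": 0,"ry": 0,"rz": 0,"dx": 0,"dy": 0,"dz": 0.001,"gripper": 0},
  {"rx": 0,"ry": 0,"rz": 0,"dx": 0,"dy": 0,"dz": 0.001,"gripper": 0},
  {"rx": 0,"ry": 0,"rz": 0,"dx": 0,"dy": 0,"dz": 0,"gripper": 0},
  {"rx": 0,"ry": 0,"rz": 0,"dx": 0,"dy": 0,"dz": 0,"gripper": 0},
])

```text
clock: 7.95
position: [0.5314, -0.2113, 0.0986]
ee_rot: [-3.14, 0.004, 3.128]
wrist_force: [-0.8, 1.3, 7.1]
finger_gap: 0.0207
```

```bash
python3 - <<'E'
from h import *
move([.529,-.211,.0985],179.2)
s=snap('scene','s5');w=pts(s);x,y,z=w[...,0],w[...,1],w[...,2]
v,u=np.indices(z.shape)
k=(abs(x-.53)<.05)&(abs(y+.211)<.025)&(z>.08)&(z<.1); q=w[k]; print(len(q),np.percentile(q[:,2],[10,50,90]))
im=cv2.imread('pics/s5.png'); cv2.imwrite('pics/s5c.png',cv2.resize(im[240:340,190:300],None,fx=5,fy=5,interpolation=2))
E
```

```text
pos [ 0.5314 -0.2113  0.0986] rpy [-179.9     0.25  179.22] gap 0.0207 F [-0.75  1.29  7.11] t 7.95
tool delta mm [2.4 0.3 0.1] rotvec deg [-0.1   0.25  0.02]
532 [0.08687771 0.0893504  0.0948115 ]
```

View pics/s5c.png

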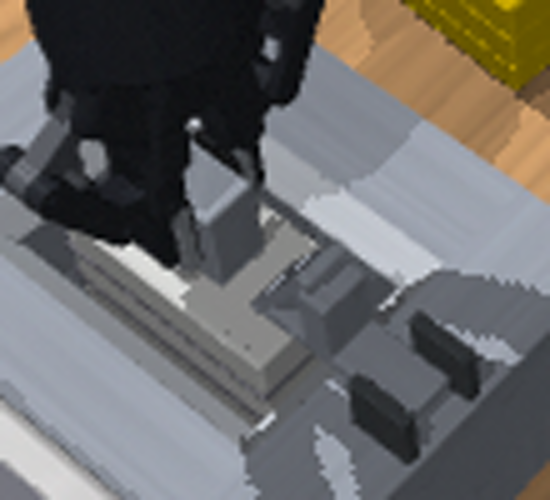

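There's upward floor reaction (7 N net, after -4 N hanging), and block top is about 0.09 m. The tongue lies over the block's end at crop (300,300). Releasing and rising straight up.

Call:
play_rows([
  {"rx": 0,"ry": 0,"rz": 0,"dx": 0,"dy": 0,"dz": 0,"gripper": 1},
  {"rx": 0,"ry": 0,"rz": 0,"dx": 0,"dy": 0,"dz": 0,"gripper": 1},
  {"rx": 0,"ry": 0,"rz": 0,"dx": 0,"dy": 0,"dz": 0,"gripper": 1},
  {"rx": 0,"ry": 0,"rz": 0,"dx": 0,"dy": 0,"dz": 0,"gripper": 1},
  {"rx": 0,"ry": 0,"rz": 0,"dx": 0,"dy": 0,"dz": 0,"gripper": 1},
  {"rx": 0,"ry": 0,"rz": 0,"dx": 0,"dy": 0,"dz": 0,"gripper": 1},
])

```text
clock: 8.6
position: [0.5296, -0.2106, 0.0962]
ee_rot: [3.141, -0.0, 3.128]
wrist_force: [-0.5, -0.3, 0.3]
finger_gap: 0.0856
```

Call:
play_rows([
  {"rx": 0,"ry": 0,"rz": 0,"dx": 0,"dy": 0,"dz": -0.01,"gripper": 1},
  {"rx": 0,"ry": 0,"rz": 0,"dx": 0,"dy": 0,"dz": -0.02,"gripper": 1},
  {"rx": 0,"ry": 0,"rz": 0,"dx": 0,"dy": 0,"dz": -0.03,"gripper": 1},
  {"rx": 0,"ry": 0,"rz": 0,"dx": 0,"dy": 0,"dz": -0.04,"gripper": 1},
  {"rx": 0,"ry": 0,"rz": 0,"dx": 0,"dy": 0,"dz": -0.04,"gripper": 1},
  {"rx": 0,"ry": 0,"rz": 0,"dx": 0,"dy": 0,"dz": -0.03,"gripper": 1},
  {"rx": 0,"ry": 0,"rz": 0,"dx": 0,"dy": 0,"dz": 0,"gripper": 1},
  {"rx": 0,"ry": 0,"rz": 0,"dx": 0,"dy": 0,"dz": 0,"gripper": 1},
])

```text
clock: 9.4
position: [0.5299, -0.2108, 0.2677]
ee_rot: [-3.14, 0.002, 3.128]
wrist_force: [-0.8, -0.4, -0.1]
finger_gap: 0.0854
```

```bash
python3 - <<'E'
from h import *
move([.529,-.211,.27],179.2)
s=snap('scene','s6');w=pts(s);x,y,z=w[...,0],w[...,1],w[...,2]
k=(abs(x-.53)<.06)&(abs(y+.211)<.035)&(z>.084)&(z<.0925); 
q=w[k]; print(len(q),np.percentile(q[:,2],[10,50,90]),cv2.minAreaRect((q[:,:2]*1000).astype(np.float32)))
k=(abs(x-.53)<.03)&(abs(y+.211)<.02)&(z>.12)&(z<.14);q=w[k];print('rib',len(q),np.median(q[:,2]),cv2.minAreaRect((q[:,:2]*1000).astype(np.float32)))
for n in('scene0','s6'):
    a=pts(np.load(n+'.npz'));k=(abs(a[...,1]+.211)<.006)&(a[...,2]>.094)&(a[...,2]<.145)&(a[...,0]>.552)&(a[...,0]<.66);q=a[k];print(n,'catch x,z min/max',q.min(0),q.max(0))
im=cv2.imread('pics/s6.png'); cv2.imwrite('pics/s6c.png',cv2.resize(im[230:340,180:310],None,fx=5,fy=5,interpolation=2))
E
```

```text
pos [ 0.5299 -0.2108  0.2677] rpy [-1.7993e+02  1.4000e-01  1.7922e+02] gap 0.0854 F [-0.79 -0.41 -0.13] t 9.4
tool delta mm [ 0.9 -0.2 -2.3] rotvec deg [-0.07  0.14  0.02]
743 [0.0867872  0.08901883 0.0908819 ] ((535.4785766601562, -212.09494018554688), (106.66948699951172, 50.74366760253906), 0.08917562663555145)
rib 278 0.12863996632034802 ((531.8428344726562, -212.08197021484375), (22.67571258544922, 37.935001373291016), 88.48790740966797)
scene0 catch x,z min/max [ 0.56347149 -0.21698238  0.09406707] [ 0.6380686  -0.20505694  0.13762732]
s6 catch x,z min/max [ 0.56336533 -0.21694357  0.09468508] [ 0.63860177 -0.20501615  0.13952985]
```

View pics/s6c.png

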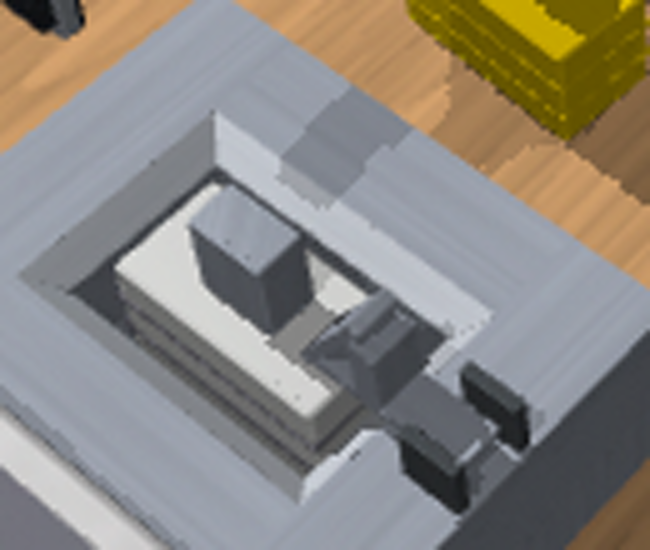

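The mould is in the well, with its block about level and slightly proud of the deck. The catch tip is at x = 0.563, the same as at the start, and over the block. The gripper is clear.

```bash
python3 -c "
from rig import manip
print(manip.finish_job())"
```

```text
the job is handed in; nothing more can be done
None
```

The white long mould is in the press's well, fully home and held by the catch. I gripped it by its rib, turned it to match the well, pushed it straight down past the catch, then let go and rose clear. The job was handed in at about 9.5 s.

**Last checks:**
- **Height:** the rib top read 0.1286 m and the block top 0.0890 m. This camera read 1.4 to 1.8 mm low on the same mould before the move. Corrected, they agree with the home heights of 0.130 and 0.090 m.
- **Catch:** the tip is back at x = 0.563 m, the same as before insertion, and lies over the block's end in the picture.
- **Gripper:** it is open, about 17 cm above the home position, with no contact force.

**Disagreements:**
- The wrist read about 10 N downward just after the catch snapped out. I took this as a passing effect; it settled before the mould met the floor.
- The final block outline came out 107 mm long instead of 100. I took the extra as camera points from around the block's edge being counted in.
- The rib reads about 3 mm towards the catch from the well's centre. That is within the 10 mm of spare room.

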